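# Pack the coated plates and clip the case shut

## Robot

A 6-joint arm with a two-finger parallel gripper is mounted at the origin on the work surface. World frame = base frame: x ahead of the robot, y to its left, z up, the work surface at z = 0. Lengths are in m, angles in rad, forces in N, time in s.
With the tool pointing down it reaches from about 0.275 to 0.75 m from the base axis. Payload 10.2 kg.
Tool frame: the origin (TCP) lies on the centre line of the jaws, within the pads' length; the fingertips stand 17 mm ahead of it and the grasp point (between the pads) lies 2 mm behind it; z points along the fingers, y is the line along which they close (so a half turn about z gives the same grasp; the last joint's range is limited). The gripper opens to 85 mm and grips with 20 to 120 N. Pads are 22 mm wide; open, the fingers measure 114 mm over their backs; the gripper's body (76 mm by 85 mm) begins 54 mm behind the grasp point. The pads swing forward as they close: fully open they stand 13 mm farther back than shut.
Start: joints at [1.075, 0.313, 1.498, -0, 1.331, -0.223], TCP at [0.141, 0.506, 0.248] pointing down, gripper open.
Joint ranges: [-2.94, 2.94], [-0.97, 2.17], [0.19, 2.56], [-1.23, 4.37], [0.02, 3.11], [-2.88, 2.88]. Speed limits (rad/s): [2.39, 2.39, 3.01, 3.14, 3.14, 3.14].

## Interface

Orientations are given as a unit quaternion [x, y, z, w].
In Python, from bench import robot gives the robot as it stands. The module is installed in compiled form; this text tells all that it offers.
- The arm moves only by the tool send_rows, never from a script. Its argument "deltas" is one flat list of numbers, 5 for each row, row after row: the shift along the tool's x, y, z in mm, then the turn about the tool's z in degrees, then the closure, from 0 (fully open) to 1 (shut). In form: [tx, ty, tz, spin, fingers, tx, ty, tz, spin, fingers, ...]. A call has 1 to 10 rows; each row is the pose to reach, as a shift and turn from the pose commanded when the call began, along the tool's axes at that moment; what a row does not reach only later rows make up. A row lasts 1/12 s, in which the tool goes at most 41.7 mm and 7.16 degrees, less where a joint would pass 70% of its speed; a pose out of reach is approached as far as the arm can. A call with a gripper value outside its range is refused whole. The fingers move at their own pace and stop on an object; "force" is the grip in N (left out, the last holds). Time passes only in rows, so rows that repeat a pose let the fingers close. It gives the time, the measured TCP pose, the force, the opening and the grip force at its end, in the units of the state.
- robot.read_state(): the state, without advancing time (a new reading comes with each control period).
- robot.read_camera(name): name is "side" or "top" or "wrist"; returns (picture, depth): 384x512x3 uint8, red, green, blue; 384x512 float32, m along the optical axis (not along the pixel's ray), 0 where there is no reading.
- robot.camera_model(name): a dict with "K" (3x3 intrinsics, pixels), "eye" and "orientation" of the camera in the world. Camera axes: x right, y up, looking along -z (the intrinsics and any distortion apply to the point x, -y, -z); pixel columns grow to the right and rows downward; lengths in m; the calibration is good to about 2 mm. The wrist camera is an equidistant fisheye: a pixel r from the principal point sees the ray r / f radians off the axis. A picture is of the moment at which its call begins: read the wrist's pose just before it. camera_model takes no time and is no camera call; for the wrist camera it gives the pose at the moment of the call.
- robot.close_job(): hands the job in; it is judged then, once.
The state is a dict: "clock": time; "joint_positions": joint angles; "dq": joint speeds; "effort": joint torques, N m; "eef_pos": TCP position; "eef_rot": TCP orientation; "force": force on the tool from outside, world axes, zero at the start; "ft_torque": the same for the moment, N m; "grip_width": opening from 0.0 (shut) to 1.0 (fully open); "grip_force": force on a finger pad.
Only numpy, scipy, OpenCV 4.12 (cv2) and the standard library are available. Lean on these libraries where they do the work, as an engineer would, in place of code of your own. Each camera call takes 0.05 s, during which the arm holds its last target. There are 200 camera calls.

## Task

Lift the lid off the transport case and lay it aside on the cork mat, then take every white plate out of the drying rack and stand each one upright in a slot of its own in the case, right down on the slot's floor - they are glass, so never let one tip over. Then put the lid back fully home on the case so that the steel eye stands up through its slot, and push the snap hook onto one upright leg of the eye until its gate opens and flicks shut behind it; leave the hook on the leg. Leave the other things on the bench where they are.

Things in the scene. Friction and masses are not known exactly. Their poses are not given: they have to be found in the camera images.
- rack: aluminium drying rack fixed to the bench: base 210 x 130 mm, 8 mm thick, with six bars along its y, their tops 45 mm above the bench; between them five slots across x, 7.5 mm wide, opening to 15.5 mm at the mouth. Origin: centre of its underside on the bench; z up; slots at x = -76, -38, 0, 38 and 76 mm, their floor (where a plate stands) 8 mm above the bench
- plate0: white coated glass plate, 4 mm thick (x), 110 mm wide (y), 100 mm tall (z), 100 g; may be absent. Stands upright in one of the rack's slots, leaning up to 5 degrees, its upper 63 mm clear. Origin: middle of its lower edge; z points up the plate. All plates are alike
- plate1: white coated glass plate, 4 mm thick (x), 110 mm wide (y), 100 mm tall (z), 100 g; may be absent. Stands upright in one of the rack's slots, leaning up to 5 degrees, its upper 63 mm clear. Origin: middle of its lower edge; z points up the plate. All plates are alike
- plate2: white coated glass plate, 4 mm thick (x), 110 mm wide (y), 100 mm tall (z), 100 g; may be absent. Stands upright in one of the rack's slots, leaning up to 5 degrees, its upper 63 mm clear. Origin: middle of its lower edge; z points up the plate. All plates are alike
- plate3: white coated glass plate, 4 mm thick (x), 110 mm wide (y), 100 mm tall (z), 100 g; may be absent. Stands upright in one of the rack's slots, leaning up to 5 degrees, its upper 63 mm clear. Origin: middle of its lower edge; z points up the plate. All plates are alike
- plate4: white coated glass plate, 4 mm thick (x), 110 mm wide (y), 100 mm tall (z), 100 g; may be absent. Stands upright in one of the rack's slots, leaning up to 5 degrees, its upper 63 mm clear. Origin: middle of its lower edge; z points up the plate. All plates are alike
- case: open-topped grey transport case fixed to the bench: outside 228 (x) x 136 (y) x 118 mm high, walls and floor 6 mm. Inside, six black bars along y, tops 46 mm above the bench, leave five slots across x at x = -76, -38, 0, 38, 76 mm, 7.5 mm wide (15.5 at the mouth), slot floor 6 mm above the bench. A steel eye stands beyond its +x end. Origin: centre of its underside on the bench; z up
- eye_outer (a point): axis of the outer leg of the eye, 133 mm above the bench (7 mm above the seated lid's top). The eye is an upside-down U of round bar 10 mm thick: upright legs at case x 126 mm, y -56 (outer) and -16 mm (inner); cross bar from 167 to 177 mm above the bench. The easier leg: a hook on it with its x along the case's x lies on the lid, clear of the lid's handle
- eye_inner (a point): axis of the eye's inner leg (case x 126, y -16 mm) at 133 mm above the bench
- lid: loose lid, about 380 g, lying on the case at the start: under it a black plug 206 x 114 x 8 mm (5 mm play all round in the case's mouth), on that a grey plate 8 mm thick, x -118 to 145, 144 mm wide, with a slot (x 115 to 137, y -68 to -5 mm) for the eye. Origin: centre of the plug's underside; z up. Seated: axes along the case's, origin 110 mm above the case's origin, lid top 126 mm above the bench
- lid_handle (a point): top middle of the lid's black bar handle: 80 mm long (lid x -32 to 48), 12 mm wide (y), from lid z 16 to 50 mm; this point at lid x 8, y 0, z 50 mm
- mat: thin cork mat fixed to the bench, 270 (x) x 180 (y) x 3 mm, a free place to lay the lid meanwhile. Origin: centre of its underside; z up
- hook: loose snap hook, about 180 g, 148 mm long, lying flat, mouth to its +x. White grip x -42 to 33 mm, 26 mm wide (y), 26 mm tall; then a steel fork, z 0 to 14 mm: solid back x 33 to 47, two arms from there to the nose at x 106, inner faces at y +14 and -17, outer +22 and -25 mm; a lip at the -y nose reaches y -13.5. Origin: underside of the grip, on its midline, z up
- gate (a joint): angle of the sprung brass gate bar across the hook's mouth (rad): 0 shut, to 1.45 folded inward along the +y arm; hinged at hook x 96, y 11 mm, 26 mm long. A leg pushed in at hook y -3 (+-4) mm opens it (up to 10 N) and it flicks shut behind the leg once that is deeper than hook x 64 mm; the leg meets the back at x 52 mm
- hook_bowl (a point): point inside the closed hook where the leg should end up (hook x 60, y -3, z 7 mm)
- hook_mouth (a point): middle of the mouth, at the gate (hook x 96, y -3, z 7 mm)
- amber_bottle: bystander, to be left where it is: amber bottle, 80 mm across, 200 mm tall. Origin: underside
- clear_bottle: bystander, to be left where it is: clear bottle, 70 mm across, 170 mm tall. Origin: underside
- beaker: bystander, to be left where it is: glass beaker, 80 mm across, 100 mm tall. Origin: underside
- vial_box: bystander, to be left where it is: white box 80 x 80 x 50 mm. Origin: underside
- dish: bystander, to be left where it is: white dish, 80 mm across, 20 mm tall. Origin: underside
- spatula: bystander, to be left where it is: lab spatula, 140 mm long, lying along its x. Origin: underside
- notebook: bystander, to be left where it is: blue notebook 100 x 150 x 16 mm. Origin: underside
- tip_box: bystander, to be left where it is: clear box 90 x 60 x 60 mm. Origin: underside
Things that resemble listed ones, but are neither listed nor needed, are in the scene too. What is shaped like the hook but black is not meant.

How it is judged:
By the outcome, as a careful person would: the job done as asked, in the order asked, and still so for the second after the job is handed in, with the robot touching nothing.
Of plate0, plate1, plate2, plate3, plate4 only 3 to 5 are there at a start; the rules pass over those that are not, and their reading is None.
At some moment in a run one of hook, lid may be knocked a few centimetres aside while the robot is not near it.
It also fails if it takes over 210 s, if anything falls off the work surface, if the arm or the gripper's body presses on something with over 40 N, if the wrist force passes 120 N, or if a joint passes its speed limit or range.

## Working session

There is one attempt and no reset: what is moved stays moved. The work goes in short steps, Python scripts to look and compute and a tool call to move; the robot and the scene stay as the last step left them, time stands still between calls to the robot, and variables do not carry over. Pictures are saved under pics/ and viewed, at most 14 in all, crops included, and the job is handed in when it is done.

Besides the shell and the picture viewer there is one more tool, called after ">>>" as name(argument=value, ...) on one line, values as JSON. send_rows: Moves the arm, as the interface text tells. Its arguments: {"type":"object","properties":{"deltas":{"type":"array"},"force":{"type":"number"}},"required":["deltas"]}

```bash
mkdir -p pics; ls; cat > h.py <<'E'
import numpy as np, cv2
from scipy.spatial.transform import Rotation as R
from bench import robot
def snap(n,save=None):
    m=robot.camera_model(n); p,d=robot.read_camera(n)
    if save: cv2.imwrite('pics/'+save+'.png',p[:,:,::-1])
    return m,p,d
def rays(m,uv,fish=False):
    uv=np.atleast_2d(uv).astype(float);K=np.array(m['K'])
    x=(uv[:,0]-K[0,2])/K[0,0];y=(uv[:,1]-K[1,2])/K[1,1]
    if fish:
        r=np.hypot(x,y)+1e-12;s=np.sin(r)/r
        v=np.c_[x*s,-y*s,-np.cos(r)]
    else: v=np.c_[x,-y,-np.ones(len(x))]
    return R.from_quat(m['orientation']).apply(v)
def plane(m,uv,z,fish=False):
    v=rays(m,uv,fish);e=np.array(m['eye'])
    return e+v*((z-e[2])/v[:,2])[:,None]
def cloud(m,d,fish=False):
    h,w=d.shape;u,v=np.meshgrid(np.arange(w),np.arange(h))
    r=rays(m,np.c_[u.ravel(),v.ravel()],fish)
    ax=R.from_quat(m['orientation']).apply([0,0,-1.])
    r=r/(r@ax)[:,None]
    P=np.array(m['eye'])+r*d.ravel()[:,None]
    P[d.ravel()<=0]=np.nan
    return P.reshape(h,w,3)
def st():
    s=robot.read_state();print(round(s['clock'],2),np.round(s['eef_pos'],4),'tool x',np.round(R.from_quat(s['eef_rot']).as_matrix()[:,0],3),'z',np.round(R.from_quat(s['eef_rot']).as_matrix()[:,2],3),'F',np.round(s['force'],1),'T',np.round(s['ft_torque'],2),'w',round(s['grip_width'],3),'gf',round(s['grip_force'],1));return s
E
python3 - <<'E'
from h import *
s=st()
for n in('top','side','wrist'):
    m,p,d=snap(n,n+'0');print(n,m['K'],m['eye'],m['orientation'],m.keys(),d.min(),d.max())
E
```

```text
pics
0.0 [0.1413 0.5054 0.2477] tool x [-0.963  0.269  0.   ] z [-0.001 -0.001 -1.   ] F [ 0.3 -0.3 -0.8] T [-0.    0.03 -0.06] w 0.999 gf 0.0
top [[430.48803044   0.         259.50024363]
 [  0.         430.48803044 188.30164434]
 [  0.           0.           1.        ]] [0.18855907 0.07735347 1.72124539] [ 0.05687302 -0.0693594  -0.70367333  0.70483939] dict_keys(['K', 'eye', 'orientation']) 0.0 2.7804317
side [[448.61856511   0.         260.67250088]
 [  0.         448.61856511 187.08762458]
 [  0.           0.           1.        ]] [0.16357954 1.08977025 1.07365735] [-0.06928788  0.39869407  0.9053573  -0.12872602] dict_keys(['K', 'eye', 'orientation']) 0.0 3.999127
wrist [[297.31863964   0.         256.12334578]
 [  0.         297.31863964 188.24427743]
 [  0.           0.           1.        ]] [0.06185107 0.52617594 0.37285195] [-0.12842195 -0.09630448  0.59670689  0.78624051] dict_keys(['K', 'eye', 'orientation']) 0.0 1.130383
```

View pics/top0.png

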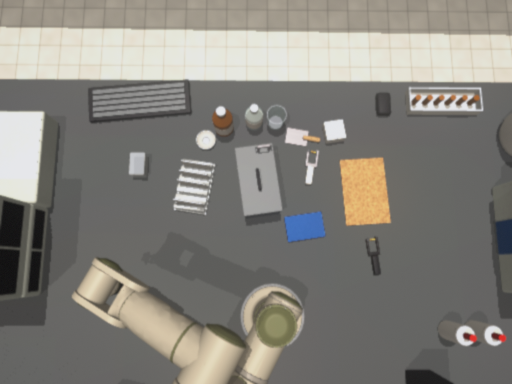

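View pics/side0.png

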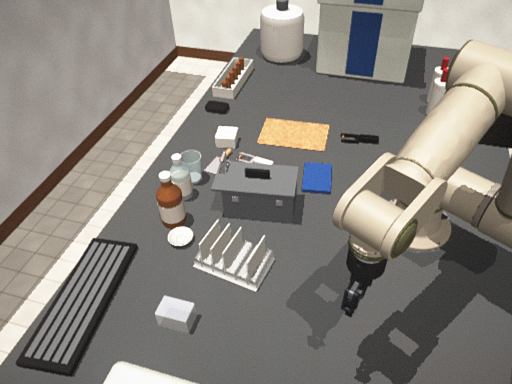

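The top view shows the rack at (194,187), the case at (258,180) with its eye at (263,150), the mat at (365,190) and the white-gripped hook at (312,165). The black look-alike hook is at (374,255). In the side view the plates stand in the rack around (235,250).

Possible mix-ups:
- Hook: white grip at (312,165), black one at (374,255), spatula at (311,139). I choose the white one.
- Rack: the black tray at (140,100) and the vial rack at (445,100) are not it. I choose (194,187).

I'll check the choice in one close crop.

```bash
python3 - <<'E'
from h import *
m,p,d=snap('top')
P=cloud(m,d)
c=p[125:245,165:345,::-1];c=cv2.resize(c,None,fx=4.4,fy=4.4,interpolation=cv2.INTER_CUBIC)
cv2.imwrite('pics/crop1.png',c)
np.savez('top0.npz',p=p,d=d,P=P)
hsv=cv2.cvtColor(p,cv2.COLOR_RGB2HSV)
# mat
def box(mask,name,z):
    mask=mask.astype(np.uint8);n,l,s,cc=cv2.connectedComponentsWithStats(mask)
    i=1+np.argmax(s[1:,4]);cn=cv2.findContours((l==i).astype(np.uint8),0,2)[0][0]
    w=plane(m,cn[:,0,:],z)[:,:2]
    r=cv2.minAreaRect((w*1000).astype(np.float32));print(name,cc[i],r)
hh=np.nan_to_num(P[:,:,2])
box((hsv[:,:,0]>8)&(hsv[:,:,0]<25)&(hsv[:,:,1]>150)&(np.arange(512)>335)[None,:]&(np.arange(512)<395)[None,:],'mat',.003)
roi=np.zeros((384,512),bool);roi[135:225,225:290]=1
box((hh>.11)&(hh<.140)&roi,'lid',.126)
box((hh>.150)&(hh<.175)&roi,'handle',.16)
sel=(hh>.1)&(hh<.2)&roi
print('bench z',np.nanmedian(P[230:260,290:340,2]),np.nanmedian(P[175:190,355:375,2]),'lid z',np.nanmedian(P[190:210,262:275,2]))
roi[:]=0;roi[155:220,165:222]=1
box((hh>.004)&roi,'rack',.04)
# top-level points in rack
q=P[roi&(hh>.06)];print(len(q));print(np.round(q[::max(1,len(q)//25)],3))
E
```

```text
Traceback (most recent call last):
ValueError: attempt to get argmax of an empty sequence
```

View pics/crop1.png

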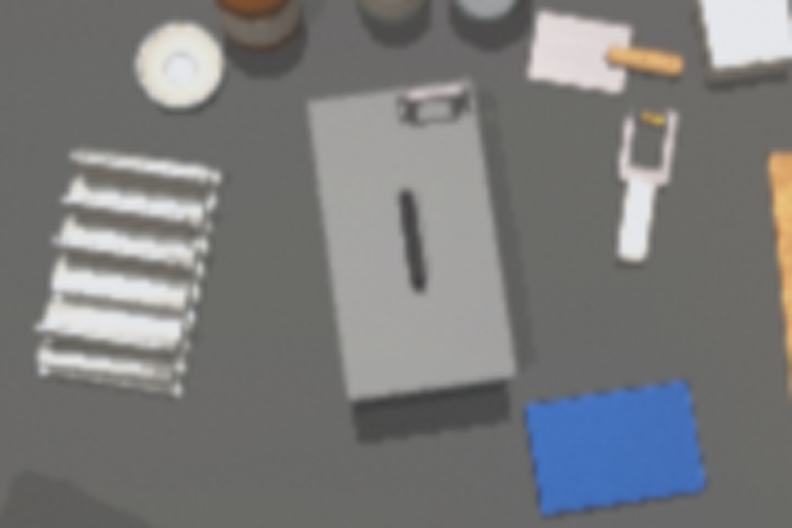

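The crop shows the white hook with grip at (632,220) and brass gate at (652,118). The case lid has its eye at (432,105) and handle at (412,240). The rack is at (130,270), with several plates at the left ends of the slots.

```bash
python3 - <<'E'
from h import *
z=np.load('top0.npz') if __import__('os').path.exists('top0.npz') else None
m,p,d=snap('top')
P=cloud(m,d); np.savez('top0.npz',p=p,d=d,P=P)
hsv=cv2.cvtColor(p,cv2.COLOR_RGB2HSV);print(hsv[190,365],P[190,365],P[250,320])
def box(mask,name,z):
    mask=mask.astype(np.uint8);n,l,s,cc=cv2.connectedComponentsWithStats(mask)
    if n<2: print(name,'none');return
    i=1+np.argmax(s[1:,4]);cn=cv2.findContours((l==i).astype(np.uint8),0,1)[0][0]
    w=plane(m,cn[:,0,:],z)[:,:2]
    r=cv2.minAreaRect((w*1000).astype(np.float32));print(name,cc[i],r)
hh=np.nan_to_num(P[:,:,2])
box((hsv[:,:,1]>120)&(hsv[:,:,0]<30)&((np.arange(512)>335)&(np.arange(512)<395))[None,:],'mat',.003)
roi=np.zeros((384,512),bool);roi[135:225,225:290]=1
box((hh>.11)&(hh<.140)&roi,'lid',.126)
box((hh>.145)&(hh<.175)&roi&(np.arange(384)>160)[:,None],'handle',.16)
box((hh>.145)&(hh<.19)&roi&(np.arange(384)<160)[:,None],'eye',.177)
print('lid z',np.nanmedian(P[190:210,262:275,2]))
roi[:]=0;roi[155:220,165:222]=1
box((hh>.004)&roi,'rack',.04)
q=P[roi&(hh>.06)];print(len(q));print(np.round(q[::max(1,len(q)//15)],3))
roi[:]=0;roi[145:190,300:325]=1
box((p.min(2)>150)&roi,'hook',.02)
E
```

```text
[ 17 130 228] [ 0.49202083 -0.38056354  0.01112464] [ 0.25159021 -0.1940871  -0.00403139]
mat [364.63107861 191.29798903] ((490.6872863769531, -380.6204833984375), (265.7629699707031, 176.1931915283203), 3.911630153656006)
lid [257.76544715 180.26097561] ((513.3905029296875, 55.1085205078125), (263.8131103515625, 143.92076110839844), 8.147568702697754)
handle [258.26470588 179.02941176] ((505.9330139160156, 54.48779296875), (76.7752456665039, 12.067917823791504), 7.972228527069092)
eye [263.04545455 146.29545455] ((625.3549194335938, 36.97084045410156), (16.033279418945312, 46.41023254394531), 6.180058479309082)
lid z 0.12562583567961738
rack [193.51724138 185.90648743] ((504.12158203125, 310.6646423339844), (156.8591766357422, 225.4778289794922), 81.90245819091797)
357
[[0.591 0.351 0.104]
 [0.586 0.352 0.072]
 [0.582 0.325 0.073]
 [0.58  0.298 0.067]
 [0.571 0.252 0.089]
 [0.548 0.319 0.101]
 [0.544 0.326 0.081]
 [0.538 0.29  0.092]
 [0.534 0.251 0.093]
 [0.51  0.35  0.096]
 [0.504 0.306 0.104]
 [0.504 0.316 0.065]
 [0.495 0.258 0.091]
 [0.435 0.362 0.075]
 [0.427 0.308 0.105]
 [0.424 0.297 0.071]]
hook [310.10714286 168.73979592] ((585.9656982421875, -160.33218383789062), (45.97391128540039, 139.55831909179688), 81.7178726196289)
```

>>> send_rows(deltas=[-473,-336,0,-23.7,0,-473,-336,0,-23.7,0,-473,-336,0,-23.7,0,-473,-336,0,-23.7,0,-473,-336,0,-23.7,0,-473,-336,0,-23.7,0,-473,-336,0,-23.7,0,-473,-336,0,-23.7,0,-473,-336,0,-23.7,0,-473,-336,0,-23.7,0], force=40)

```text
clock: 1.08
eef_pos: [0.3953, 0.1914, 0.2485]
eef_rot: [-0.07, 0.998, 0.0, 0.0]
force: [0.8, 0.7, 0.4]
grip_width: 0.999
grip_force: 0.0
```

```bash
cat >> h.py <<'E'
def go(x,y,z,yaw,s=None):
    "tool deltas to reach x,y,z (mm) with tool x at yaw deg"
    s=s or robot.read_state();M=R.from_quat(s['eef_rot']).as_matrix()
    d=M.T@(np.array([x,y,z])-np.array(s['eef_pos'])*1000)
    cy=np.degrees(np.arctan2(M[1,0],M[0,0]));sp=-((yaw-cy+180)%360-180)
    print('go',np.round(d,1),'spin',round(sp,1),'yaw now',round(cy,1))
E
python3 -c "
from h import *
st();go(506.5,54.4,147,188.1)"
```

```text
1.08 [0.3953 0.1914 0.2485] tool x [-0.99 -0.14 -0.  ] z [ 0.  0. -1.] F [0.8 0.7 0.4] T [-0.    0.06 -0.  ] w 0.999 gf 0.0
go [ -90.8 -151.2  101.5] spin -0.0 yaw now -171.9
```

>>> send_rows(deltas=[-84,-140,0,0,0,-84,-140,0,0,0,-84,-140,0,0,0,-84,-140,0,0,0,-84,-140,0,0,0,-84,-140,0,0,0])

```text
clock: 1.58
eef_pos: [0.4978, 0.0651, 0.2478]
eef_rot: [-0.069, 0.998, 0.0, -0.001]
force: [0.5, 0.2, -0.3]
grip_width: 1.003
grip_force: 0.0
```

```bash
python3 -c "
from h import *
m,p,d=snap('wrist','w1');st();go(506.5,54.4,147,188.1)
P=cloud(m,d,True);h=np.nan_to_num(P[:,:,2]);np.savez('w1.npz',p=p,d=d,P=P)
for lo,hi,nm in((.150,.170,'handle'),(.118,.135,'lid')):
  k=((h>lo)&(h<hi)).astype(np.uint8);n,l,s,c=cv2.connectedComponentsWithStats(k)
  i=1+np.argmax(s[1:,4]);print(nm,s[i],cv2.minAreaRect((P[l==i][:,:2]*1000).astype(np.float32)),np.median(P[l==i][:,2]))
"
```

```text
1.63 [0.4972 0.0663 0.248 ] tool x [-0.99  -0.139  0.001] z [-0.001  0.    -1.   ] F [-0.1  0.   0.9] T [ 0.02 -0.    0.  ] w 0.997 gf 0.0
go [ -7.7 -13.1 101. ] spin -0.1 yaw now -172.0
handle [ 234  161   17   95 1427] ((507.9455871582031, 54.207359313964844), (79.20628356933594, 12.15112018585205), 7.918249130249023) 0.15870204856526535
lid [  157    52   173   263 38631] ((514.27099609375, 54.776004791259766), (264.12872314453125, 145.12442016601562), 8.19800853729248) 0.12534288141744387
```

View pics/w1.png

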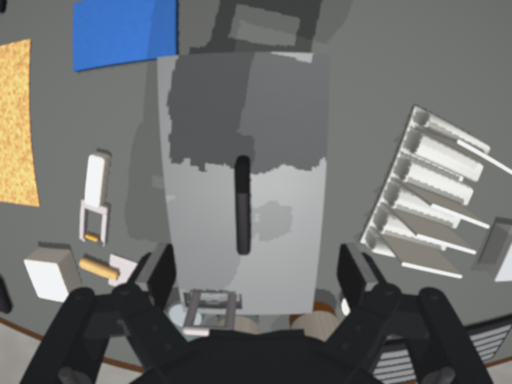

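Wrist view: lid with black handle at (243,205), hook at (96,195), plates in the rack around (430,200). The handle measures 80x12 mm at a height of 0.159 m, which matches. I'll grasp and lift it.

>>> send_rows(deltas=[-9,-13.5,30,0,0,-9,-13.5,60,0,0,-9,-13.5,85,0,0,-9,-13.5,101,0,0,-9,-13.5,101,0,0.5,-9,-13.5,101,0,1,-9,-13.5,101,0,1,-9,-13.5,101,0,1,-9,-13.5,101,0,1,-9,-13.5,101,0,1], force=60)

```text
clock: 2.47
eef_pos: [0.5084, 0.0545, 0.1482]
eef_rot: [-0.07, 0.998, 0.0, 0.001]
force: [-1.8, 11.2, 6.6]
grip_width: 0.144
grip_force: 4.3
```

>>> send_rows(deltas=[0,0,0,0,1,0,0,0,0,1,0,0,-20,0,1,0,0,-50,0,1,0,0,-80,0,1,0,0,-100,0,1,0,0,-100,0,1,0,0,-100,0,1])

```text
clock: 3.13
eef_pos: [0.508, 0.0543, 0.247]
eef_rot: [-0.07, 0.998, -0.0, 0.0]
force: [-0.5, 0.1, -3.9]
grip_width: 0.128
grip_force: 59.3
```

```bash
python3 -c "
from h import *
st();go(485.2,-381,247,183.9)
import os
m,p,d=snap('wrist');P=cloud(m,d,True);h=P[:,:,2];hsv=cv2.cvtColor(p,cv2.COLOR_RGB2HSV)
k=(hsv[:,:,0]<25)&(hsv[:,:,1]>110)&(hsv[:,:,2]>120)&(h<.02)
print(k.sum(),np.nanmin(P[k],0),np.nanmax(P[k],0))
"
```

```text
3.13 [0.508  0.0543 0.247 ] tool x [-0.99 -0.14 -0.  ] z [ 0. -0. -1.] F [-0.5  0.1 -3.9] T [-0.05  0.01 -0.02] w 0.128 gf 59.3
go [  83.7 -427.8    0. ] spin 4.2 yaw now -171.9
4564 [ 0.29432209 -0.3934762  -0.00156458] [ 0.71275465 -0.13029313  0.018353  ]
```

>>> send_rows(deltas=[84,-428,0,4.2,1,84,-428,0,4.2,1,84,-428,0,4.2,1,84,-428,0,4.2,1,84,-428,0,4.2,1,84,-428,0,4.2,1,84,-428,0,4.2,1,84,-428,0,4.2,1,84,-428,0,4.2,1,84,-428,0,4.2,1])

```text
clock: 4.02
eef_pos: [0.4851, -0.3634, 0.2447]
eef_rot: [-0.034, 0.999, 0.002, -0.001]
force: [1.7, -0.4, -3.9]
grip_width: 0.125
grip_force: 59.8
```

```bash
python3 -c "
from h import *
st();go(485.2,-381,41,183.9)"
```

```text
4.02 [ 0.4851 -0.3634  0.2447] tool x [-0.998 -0.067  0.003] z [-0.003  0.003 -1.   ] F [ 1.7 -0.4 -3.9] T [-0.03 -0.08  0.02] w 0.125 gf 59.8
go [  0.5 -18.3 203.7] spin -0.1 yaw now -176.2
```

>>> send_rows(deltas=[1,-18.5,35,0,1,1,-18.5,70,0,1,1,-18.5,105,0,1,1,-18.5,140,0,1,1,-18.5,170,0,1,1,-18.5,190,0,1,1,-18.5,200,0,1,1,-18.5,204,0,1,1,-18.5,206,0,1,1,-18.5,206,0,1])

```text
clock: 4.85
eef_pos: [0.486, -0.3797, 0.0413]
eef_rot: [-0.034, 0.999, 0.001, -0.001]
force: [-1.3, 1.2, -1.7]
grip_width: 0.129
grip_force: 60.6
```

```bash
python3 -c "
from h import *
st()"
```

```text
4.85 [ 0.486  -0.3797  0.0413] tool x [-0.998 -0.068  0.001] z [-0.001  0.001 -1.   ] F [-1.3  1.2 -1.7] T [0.35 0.12 0.05] w 0.129 gf 60.6
```

>>> send_rows(deltas=[0,0,0,0,0.6,0,0,0,0,0.3,0,0,0,0,0,0,0,-20,0,0,0,0,-60,0,0,0,0,-100,0,0,0,0,-140,0,0,0,0,-180,0,0,0,0,-220,0,0,0,0,-220,0,0])

```text
clock: 5.68
eef_pos: [0.4878, -0.3818, 0.2705]
eef_rot: [-0.034, 0.999, -0.006, 0.005]
force: [-0.5, -0.3, 1.3]
grip_width: 0.998
grip_force: 0.0
```

>>> send_rows(deltas=[-20,530,-70,94,0,-20,530,-70,94,0,-20,530,-70,94,0,-20,530,-70,94,0,-20,530,-70,94,0,-20,530,-70,94,0,-20,530,-70,94,0,-20,530,-70,94,0,-20,530,-70,94,0,-20,530,-70,94,0])

```text
clock: 6.52
eef_pos: [0.475, 0.0118, 0.3133]
eef_rot: [0.531, 0.847, 0.0, 0.001]
force: [0.2, -0.6, -0.2]
grip_width: 1.004
grip_force: 0.0
```

```bash
python3 -c "
from h import *
s=st();print(s['joint_positions']);go(470,150,330,90)"
```

```text
6.52 [0.475  0.0118 0.3133] tool x [-0.436  0.9   -0.001] z [ 0.001 -0.    -1.   ] F [ 0.2 -0.6 -0.2] T [ 0.03 -0.01 -0.  ] w 1.004 gf 0.0
[-2.22502940e-01  1.59563148e-01  1.52280097e+00  1.64142158e-05
  1.45812206e+00 -6.74188222e-01]
go [126.5  55.9 -16.7] spin 25.9 yaw now 115.9
```

>>> send_rows(deltas=[115,51,-15,23,0,115,51,-15,23,0,115,51,-15,23,0,115,51,-15,23,0,115,51,-15,23,0,115,51,-15,23,0])

```text
clock: 7.02
eef_pos: [0.4702, 0.1363, 0.3279]
eef_rot: [0.686, 0.728, 0.0, 0.0]
force: [-0.1, -0.8, -1.4]
grip_width: 1.0
grip_force: 0.0
```

```bash
python3 -c "
from h import *
st()
m,p,d=snap('wrist','w2');P=cloud(m,d,True);np.savez('w2.npz',p=p,d=d,P=P)
"
```

```text
7.02 [0.4702 0.1363 0.3279] tool x [-0.059  0.998 -0.   ] z [ 0.001 -0.    -1.   ] F [-0.1 -0.8 -1.4] T [-0.04 -0.02 -0.02] w 1.0 gf 0.0
```

View pics/w2.png

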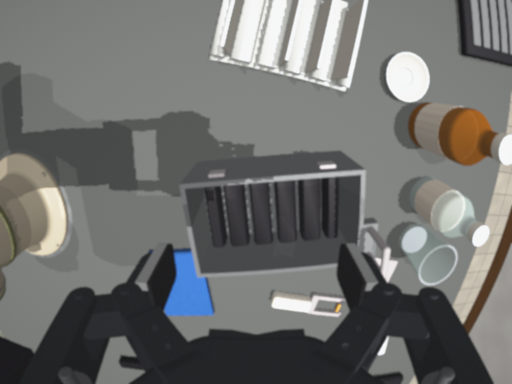

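Wrist view: open case with its rim from (185,160) to (365,275), rack at (290,45) cut off by the frame. I'll measure the case rim and bars, then move over the rack.

```bash
python3 -c "
from h import *
P=np.load('w2.npz')['P'];h=np.nan_to_num(P[:,:,2])
def big(lo,hi,x0,x1,y0,y1):
  k=((h>lo)&(h<hi)&(P[:,:,0]>x0)&(P[:,:,0]<x1)&(P[:,:,1]>y0)&(P[:,:,1]<y1)).astype(np.uint8);n,l,s,c=cv2.connectedComponentsWithStats(k,connectivity=8)
  i=1+np.argmax(s[1:,4]);q=P[l==i];return q
q=big(.112,.124,.3,.615,-.1,.2);r=cv2.minAreaRect((q[:,:2]*1000).astype(np.float32));print('rim',r,np.median(q[:,2]),cv2.boxPoints(r))
import math
a=math.radians(8.1);c=np.array([math.cos(a),math.sin(a)]);s=np.array([-c[1],c[0]]);o=np.array([.5,.0532])
q=P[(h>.035)&(h<.056)&(P[:,:,0]<.61)&(P[:,:,0]>.38)&(abs(P[:,:,1]-.053)<.07)][:,:2]-o
X=(q@c)*1000;print(np.histogram(X,bins=np.arange(-110,112,4)))
q=P[(h>.150)&(h<.185)&(P[:,:,0]>.6)&(P[:,:,0]<.66)&(abs(P[:,:,1]-.04)<.06)];print('eye',len(q),cv2.minAreaRect((q[:,:2]*1000).astype(np.float32)),np.percentile(q[:,2],95))
"
```

```text
rim ((499.6903076171875, 52.81575012207031), (229.5482177734375, 137.5349578857422), 8.307424545288086) 0.11720387325568343 [[376.1847    104.27858  ]
 [396.05634   -31.813229 ]
 [623.1959      1.3529205]
 [603.3243    137.44473  ]]
(array([186,  11,  79, 161, 164, 161, 197, 103,  11,  69, 146, 172, 173,
       180, 180, 182, 215,  31,  39, 161, 189, 184, 176, 184, 185, 182,
       100,  27, 135, 192, 183, 181, 177, 179, 158, 108,  16,  65, 215,
       173, 168, 166, 174, 159, 133,  46,  14, 188, 191, 165, 154, 127,
        23,   1, 163]), array([-110, -106, -102,  -98,  -94,  -90,  -86,  -82,  -78,  -74,  -70,
        -66,  -62,  -58,  -54,  -50,  -46,  -42,  -38,  -34,  -30,  -26,
        -22,  -18,  -14,  -10,   -6,   -2,    2,    6,   10,   14,   18,
         22,   26,   30,   34,   38,   42,   46,   50,   54,   58,   62,
         66,   70,   74,   78,   82,   86,   90,   94,   98,  102,  106,
        110]))
eye 314 ((628.1822509765625, 38.69464874267578), (10.077811241149902, 45.42380142211914), 8.526538848876953) 0.1766449967946593
```

>>> send_rows(deltas=[140,0,-20,0,0,140,0,-20,0,0,140,0,-20,0,0,140,0,-20,0,0,140,0,-20,0,0,140,0,-20,0,0,140,0,-20,0,0])

```text
clock: 7.65
eef_pos: [0.463, 0.2741, 0.3476]
eef_rot: [0.688, 0.726, -0.0, 0.0]
force: [-0.5, 0.4, -0.2]
grip_width: 1.004
grip_force: 0.0
```

```bash
python3 -c "
from h import *
st()
m,p,d=snap('wrist','w3');P=cloud(m,d,True);np.savez('w3.npz',p=p,d=d,P=P)
h=np.nan_to_num(P[:,:,2])
k=((h>.075)&(h<.125)&(P[:,:,0]>.38)&(P[:,:,0]<.63)&(P[:,:,1]>.2)&(P[:,:,1]<.42)).astype(np.uint8);n,l,s,c=cv2.connectedComponentsWithStats(k,connectivity=8)
for i in range(1,n):
  if s[i,4]<60: continue
  q=P[l==i];t=q[q[:,2]>np.percentile(q[:,2],97)-.006]
  r=cv2.minAreaRect((t[:,:2]*1000).astype(np.float32));f=cv2.fitLine((t[:,:2]*1000).astype(np.float32),cv2.DIST_HUBER,0,.01,.01).ravel()
  print(s[i],'top',np.percentile(q[:,2],97),np.round(r[0],1),np.round(r[1],1),'dir',np.degrees(np.arctan2(f[1],f[0])),f[2:])
q=P[(h>.036)&(h<.052)&(P[:,:,0]>.36)&(P[:,:,0]<.65)&(P[:,:,1]>.2)&(P[:,:,1]<.42)];r=cv2.minAreaRect((q[:,:2]*1000).astype(np.float32));print('bars',r)
"
```

```text
7.65 [0.463  0.2741 0.3476] tool x [-0.055  0.999 -0.   ] z [-0.    -0.001 -1.   ] F [-0.5  0.4 -0.2] T [ 0.01 -0.01 -0.03] w 1.004 gf 0.0
[224  73  21  86 402] top 0.10872437293646042 [430.4 323.3] [108.5   4.3] dir 81.09841 [430.72147 324.63007]
[281  87  24  85 548] top 0.10847767103515339 [505.4 310.8] [109.    5.1] dir 80.545105 [505.15396 312.22507]
[306  94  29  84 721] top 0.10845299764701191 [542.8 305.3] [109.8   5.2] dir 80.909935 [542.5881  306.29758]
[332 102  31  82 840] top 0.10845442708567236 [580.1 299.3] [109.7   5.3] dir 80.54121 [579.96906 301.6126 ]
bars ((503.2875061035156, 311.45819091796875), (120.81002807617188, 197.8778076171875), 80.78278350830078)
```

View pics/w3.png

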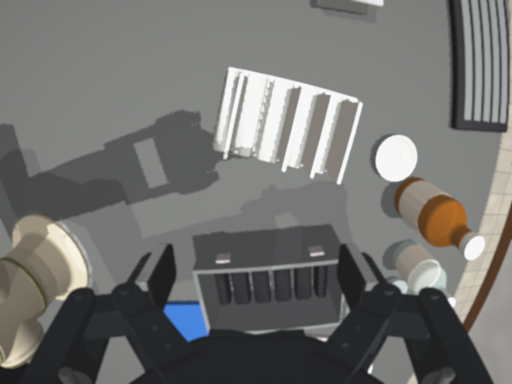

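Wrist view: the rack holds four plates with top edges at about (234,115), (293,120), (318,130) and (345,140). The second slot is empty. Their tops are at 108 mm and 109 mm wide, as expected. Picking the first plate.

>>> send_rows(deltas=[51,-30,30,7,0.4,51,-30,65,12.3,0.72,51,-30,100,12.3,0.72,51,-30,130,12.3,0.72,51,-30,155,12.3,0.72,51,-30,165,12.3,0.72,51,-30,170,12.3,0.72,51,-30,170,12.3,0.72], force=40)

```text
clock: 8.37
eef_pos: [0.4303, 0.3241, 0.1781]
eef_rot: [0.761, 0.648, 0.0, 0.0]
force: [0.0, 0.2, 0.6]
grip_width: 0.276
grip_force: 0.0
```

```bash
python3 -c "
from h import *
st();go(430.4,323.3,88,80.8)
m,p,d=snap('wrist','w4')
cv2.imwrite('pics/w4c.png',p[:,:,::-1])"
```

```text
8.37 [0.4303 0.3241 0.1781] tool x [ 0.159  0.987 -0.   ] z [ 0. -0. -1.] F [0.  0.2 0.6] T [-0.04  0.04  0.  ] w 0.276 gf 0.0
go [-0.8  0.3 90.1] spin 0.0 yaw now 80.8
```

View pics/w4c.png

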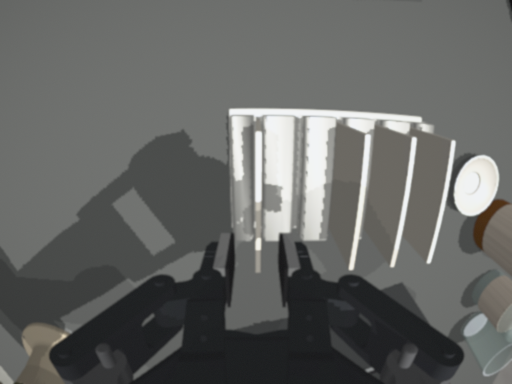

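Wrist view: the plate edge at (257,265) lies midway between the pads, so I descend, grip and lift.

>>> send_rows(deltas=[-0.8,0,35,0,0.72,-0.8,0,65,0,0.72,-0.8,0,85,0,0.72,-0.8,0,90,0,0.72,-0.8,0,90,0,0.85,-0.8,0,90,0,1,-0.8,0,90,0,1,-0.8,0,90,0,1,-0.8,0,90,0,1,-0.8,0,90,0,1], force=40)

```text
clock: 9.25
eef_pos: [0.4305, 0.3244, 0.0897]
eef_rot: [0.761, 0.649, 0.002, 0.001]
force: [-0.8, -0.5, 7.0]
grip_width: 0.041
grip_force: 42.9
```

>>> send_rows(deltas=[0,0,-10,0,1,0,0,-25,0,1,0,0,-50,0,1,0,0,-80,0,1,0,0,-110,0,1,0,0,-130,0,1,0,0,-130,0,1])

```text
clock: 9.83
eef_pos: [0.4309, 0.3247, 0.2233]
eef_rot: [0.761, 0.649, 0.004, 0.001]
force: [0.5, 0.8, -0.1]
grip_width: 0.039
grip_force: 41.7
```

```bash
python3 -c "
from h import *
st();go(424.6,42.2,218,98.2)"
```

```text
9.83 [0.4309 0.3247 0.2233] tool x [0.158 0.987 0.005] z [ 0.008  0.004 -1.   ] F [ 0.5  0.8 -0.1] T [-0.02  0.02  0.02] w 0.039 gf 41.7
go [-279.9   38.4    4.2] spin -17.3 yaw now 80.9
```

>>> send_rows(deltas=[-12,1.7,0,-0.7,1,-40,5.6,0,-3,1,-80,11.3,0,-6,1,-120,17,0,-9,1,-160,22.5,0,-12,1,-200,28.2,0,-15,1,-240,33.8,0,-17.4,1,-268,37.7,0,-17.4,1,-278.4,39.2,0,-17.4,1,-278.4,39.2,0,-17.4,1])

```text
clock: 10.67
eef_pos: [0.4239, 0.0409, 0.2177]
eef_rot: [0.655, 0.755, -0.0, -0.0]
force: [0.0, 0.7, -0.4]
grip_width: 0.036
grip_force: 41.6
```

>>> send_rows(deltas=[0,0,0,0,1,0,0,20,0,1,0,0,50,0,1,0,0,75,0,1,0,0,80,0,1,0,0,80,0,1])

```text
clock: 11.17
eef_pos: [0.4235, 0.0439, 0.137]
eef_rot: [0.654, 0.757, -0.001, -0.001]
force: [-0.8, -0.5, -1.3]
grip_width: 0.045
grip_force: 41.5
```

```bash
python3 -c "
from h import *
st();go(424.6,42.2,138,98.2)
m,p,d=snap('wrist','w5')"
```

```text
11.17 [0.4235 0.0439 0.137 ] tool x [-0.146  0.989  0.001] z [-0.003  0.001 -1.   ] F [-0.8 -0.5 -1.3] T [-0.01  0.02 -0.03] w 0.045 gf 41.5
go [-1.8  0.8 -1. ] spin 0.2 yaw now 98.4
```

View pics/w5.png

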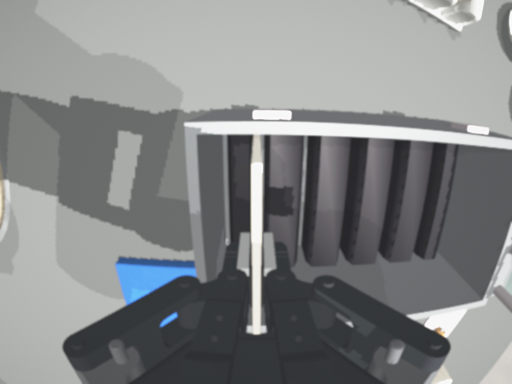

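Wrist view: the plate, held at (257,230), is aligned over the gap between the first two bars, clear of the case walls. Lowering it in.

>>> send_rows(deltas=[0,1,10,0,1,0,1,20,0,1,0,1,30,0,1,0,1,38,0,1,0,1,44,0,1,0,1,48,0,1,0,1,50,0,1,0,1,51,0,1,0,1,52,0,1,0,1,52,0,1])

```text
clock: 12.05
eef_pos: [0.4269, 0.0428, 0.0877]
eef_rot: [0.654, 0.756, 0.001, 0.002]
force: [1.4, -0.4, 14.1]
grip_width: 0.04
grip_force: 44.0
```

```bash
python3 -c "
from h import *
st()"
```

```text
12.05 [0.4269 0.0428 0.0877] tool x [-0.144  0.99  -0.001] z [ 0.004 -0.001 -1.   ] F [ 1.4 -0.4 14.1] T [ 0.22  0.24 -0.01] w 0.04 gf 44.0
```

>>> send_rows(deltas=[0,0,0,0,0.9,0,0,0,0,0.76,0,0,0,0,0.76,0,0,-10,0,0.76,0,0,-40,0,0.76,0,0,-80,0,0.76,0,0,-120,0,0.76,0,0,-130,0,0.76,0,0,-130,0,0.76])

```text
clock: 12.8
eef_pos: [0.4265, 0.0429, 0.2192]
eef_rot: [0.654, 0.756, 0.002, 0.003]
force: [0.2, -1.0, -0.2]
grip_width: 0.24
grip_force: 0.0
```

```bash
cat > chk.py <<'E'
from h import *
st()
m,p,d=snap('wrist');P=cloud(m,d,True);h=np.nan_to_num(P[:,:,2]);hs=p.min(2)
import math
a=math.radians(8.2);c=np.array([math.cos(a),math.sin(a)]);s=np.array([-c[1],c[0]]);o=np.array([.4998,.053])
X=(P[:,:,:2]-o)@c*1000;Y=(P[:,:,:2]-o)@s*1000
k=(abs(X)<103)&(abs(Y)<60)&(h>.085)&(h<.13)
for x in(-76,-38,0,38,76):
    q=k&(abs(X-x)<14)
    if q.sum()>30:
        z=h[q];t=q&(h>np.percentile(z,95)-.004)
        print('plate',x,'top',np.percentile(z,95).round(4),'x',np.round(np.percentile(X[t],[5,50,95]),1),'y',np.round(np.percentile(Y[t],[2,98]),1),q.sum())
E
python3 chk.py; python3 -c "
from h import *
go(505.4,310.8,178,80.8)"
```

```text
12.8 [0.4265 0.0429 0.2192] tool x [-0.144  0.99  -0.002] z [ 0.007 -0.001 -1.   ] F [ 0.2 -1.  -0.2] T [ 0.04 -0.01 -0.02] w 0.24 gf 0.0
plate -76 top 0.1065 x [-75.5 -73.9 -72.7] y [-52.2  52.5] 514
go [253.5 117.5  39.1] spin 17.5 yaw now 98.3
```

>>> send_rows(deltas=[36,17,0,4,0.72,72,34,0,9,0.72,108,51,0,14,0.72,145,67,0,17.4,0.72,181,84,0,17.4,0.72,217,100,10,17.4,0.72,245,113,25,17.4,0.72,254,117.5,35,17.4,0.72,254,117.5,38,17.4,0.72,254,117.5,38,17.4,0.72])

```text
clock: 13.68
eef_pos: [0.5039, 0.3109, 0.1756]
eef_rot: [0.761, 0.649, -0.002, -0.001]
force: [-0.2, -0.3, -0.6]
grip_width: 0.279
grip_force: 0.0
```

```bash
cat > rk.py <<'E'
from h import *
s=st()
m,p,d=snap('wrist');P=cloud(m,d,True);h=np.nan_to_num(P[:,:,2])
a=np.radians(-9.2);c=np.array([np.cos(a),np.sin(a)]);sv=np.array([-c[1],c[0]]);o=np.array([.5042,.3113])
X=(P[:,:,:2]-o)@c*1000;Y=(P[:,:,:2]-o)@sv*1000
k=(abs(Y)<60)&(h>.09)&(h<.125)
for x in(-76,-38,0,38,76):
    q=k&(abs(X-x)<16)
    if q.sum()>40:
        t=q&(h>np.percentile(h[q],95)-.004);mx=np.median(X[t]);print('rack',x,'top',np.percentile(h[q],95).round(4),'x',mx.round(1),'y',np.round(np.percentile(Y[t],[2,98]),1),'world',np.round((o+mx/1000*c)*1000,1))
E
python3 rk.py; python3 -c "
from h import *
go(505.4,310.8,88,80.8)"
```

```text
13.68 [0.5039 0.3109 0.1756] tool x [ 0.158  0.988 -0.002] z [-0.004 -0.002 -1.   ] F [-0.2 -0.3 -0.6] T [-0.06 -0.01  0.05] w 0.279 gf 0.0
rack 0 top 0.1084 x 1.8 y [-50.1  53.4] world [506. 311.]
rack 38 top 0.1082 x 39.2 y [-37.1  54. ] world [542.9 305. ]
rack 76 top 0.1081 x 76.7 y [-51.4  53.5] world [579.9 299. ]
go [ 0.6  1.1 88.9] spin 0.1 yaw now 80.9
```

>>> send_rows(deltas=[0,1,35,0,0.72,0,1,65,0,0.72,0,1,85,0,0.72,0,1,90,0,0.72,0,1,90,0,0.85,0,1,90,0,1,0,1,90,0,1,0,1,90,0,1,0,1,90,0,1,0,1,90,0,1], force=40)

```text
clock: 14.57
eef_pos: [0.5065, 0.3113, 0.0895]
eef_rot: [0.761, 0.649, 0.001, 0.001]
force: [-1.4, -1.5, 6.3]
grip_width: 0.039
grip_force: 43.0
```

>>> send_rows(deltas=[0,0,-10,0,1,0,0,-25,0,1,0,0,-50,0,1,0,0,-80,0,1,0,0,-110,0,1,0,0,-130,0,1,0,0,-130,0,1])

```text
clock: 15.15
eef_pos: [0.5071, 0.3118, 0.2235]
eef_rot: [0.761, 0.649, 0.004, 0.001]
force: [-0.2, 0.5, -0.0]
grip_width: 0.044
grip_force: 41.8
```

>>> send_rows(deltas=[-12,0,0,-0.7,1,-40,0,0,-3,1,-80,0,0,-6,1,-120,0,0,-9,1,-160,0,0,-12,1,-200,0,0,-15,1,-240,-1,0,-17.4,1,-260,-1,0,-17.4,1,-267,-1,0,-17.4,1,-267,-1,0,-17.4,1])

```text
clock: 15.98
eef_pos: [0.4624, 0.0467, 0.2178]
eef_rot: [0.655, 0.756, -0.0, -0.0]
force: [0.2, 0.6, -0.5]
grip_width: 0.041
grip_force: 41.7
```

```bash
python3 -c "
from h import *
st();go(462.2,47.6,138,98.2)"
```

```text
15.98 [0.4624 0.0467 0.2178] tool x [-0.142  0.99   0.   ] z [-0.  0. -1.] F [ 0.2  0.6 -0.5] T [ 0.    0.   -0.01] w 0.041 gf 41.7
go [ 0.9 -0.  79.8] spin -0.0 yaw now 98.2
```

>>> send_rows(deltas=[0,0,20,0,1,0,0,50,0,1,0,0,70,0,1,0,0,80,0,1,0,0,88,0,1,0,0,96,0,1,0,0,104,0,1,0,0,112,0,1,0,0,118,0,1,0,0,118,0,1])

```text
clock: 16.82
eef_pos: [0.4622, 0.0478, 0.0989]
eef_rot: [0.654, 0.756, -0.0, -0.001]
force: [0.1, 0.9, -1.2]
grip_width: 0.043
grip_force: 41.6
```

>>> send_rows(deltas=[0,0,4,0,1,0,0,8,0,1,0,0,11,0,1,0,0,13,0,1,0,0,14,0,1,0,0,14,0,1])

```text
clock: 17.32
eef_pos: [0.463, 0.0476, 0.0874]
eef_rot: [0.654, 0.756, 0.0, 0.001]
force: [-4.9, 0.5, 18.2]
grip_width: 0.037
grip_force: 44.5
```

```bash
python3 -c "
from h import *
st()"
```

```text
17.32 [0.463  0.0476 0.0874] tool x [-0.144  0.99  -0.   ] z [ 0.001 -0.    -1.   ] F [-4.9  0.5 18.2] T [0.1  1.25 0.01] w 0.037 gf 44.5
```

>>> send_rows(deltas=[0,0,0,0,0.9,0,0,0,0,0.76,0,0,0,0,0.76,0,0,-10,0,0.76,0,0,-40,0,0.76,0,0,-80,0,0.76,0,0,-120,0,0.76,0,0,-130,0,0.76,0,0,-130,0,0.76])

```text
clock: 18.07
eef_pos: [0.4638, 0.0476, 0.2188]
eef_rot: [0.654, 0.756, 0.002, 0.003]
force: [-0.0, -0.1, 0.3]
grip_width: 0.243
grip_force: 0.0
```

```bash
python3 chk.py
```

```text
18.07 [0.4638 0.0476 0.2188] tool x [-0.144  0.99  -0.002] z [ 0.006 -0.001 -1.   ] F [-0.  -0.1  0.3] T [ 0.03 -0.03 -0.01] w 0.243 gf 0.0
plate -76 top 0.1064 x [-76.2 -74.2 -72.4] y [-49.   53.2] 902
plate -38 top 0.1064 x [-41.2 -38.8 -37. ] y [-51.4  53.5] 648
```

>>> send_rows(deltas=[36,17,0,4,0.72,72,34,0,9,0.72,108,51,0,14,0.72,145,69,0,17.4,0.72,181,86,0,17.4,0.72,217,103,10,17.4,0.72,238,114,25,17.4,0.72,243,116.5,35,17.4,0.72,243,116.5,38,17.4,0.72,243,116.5,38,17.4,0.72])

```text
clock: 18.95
eef_pos: [0.5421, 0.304, 0.1757]
eef_rot: [0.761, 0.649, -0.002, -0.001]
force: [0.3, -0.8, 0.6]
grip_width: 0.283
grip_force: 0.0
```

```bash
python3 rk.py; python3 -c "
from h import *
go(542.9,305,88,80.8)"
```

```text
18.95 [0.5421 0.304  0.1757] tool x [ 0.158  0.987 -0.002] z [-0.004 -0.002 -1.   ] F [ 0.3 -0.8  0.6] T [-0.03 -0.03  0.01] w 0.283 gf 0.0
rack 38 top 0.1084 x 39.7 y [-50.7  53.3] world [543.4 304.9]
rack 76 top 0.1082 x 77.2 y [-35.3  54. ] world [580.4 299. ]
go [ 1.4  0.3 89.2] spin 0.0 yaw now 80.8
```

>>> send_rows(deltas=[0,0.5,35,0,0.72,0,0.5,65,0,0.72,0,0.5,85,0,0.72,0,0.5,90,0,0.72,0,0.5,90,0,0.85,0,0.5,90,0,1,0,0.5,90,0,1,0,0.5,90,0,1,0,0.5,90,0,1,0,0.5,90,0,1], force=40)

```text
clock: 19.83
eef_pos: [0.544, 0.3049, 0.0896]
eef_rot: [0.761, 0.649, 0.001, 0.001]
force: [-0.5, -1.3, 7.3]
grip_width: 0.045
grip_force: 42.9
```

>>> send_rows(deltas=[0,0,-10,0,1,0,0,-25,0,1,0,0,-50,0,1,0,0,-80,0,1,0,0,-110,0,1,0,0,-130,0,1,0,0,-130,0,1])

```text
clock: 20.42
eef_pos: [0.5446, 0.3054, 0.2237]
eef_rot: [0.761, 0.649, 0.004, 0.002]
force: [0.1, 1.1, -0.4]
grip_width: 0.042
grip_force: 41.8
```

>>> send_rows(deltas=[-12,0,0,-0.7,1,-40,0,0,-3,1,-80,0,0,-6,1,-120,-1,0,-9,1,-160,-1,0,-12,1,-200,-2,0,-15,1,-232,-2,0,-17.4,1,-250,-2.5,0,-17.4,1,-255.5,-2.5,0,-17.4,1,-255.5,-2.5,0,-17.4,1])

```text
clock: 21.25
eef_pos: [0.5002, 0.0522, 0.2178]
eef_rot: [0.655, 0.756, -0.0, -0.0]
force: [0.6, -0.4, -1.7]
grip_width: 0.042
grip_force: 41.7
```

```bash
python3 -c "
from h import *
st();go(499.8,53,138,98.2)"
```

```text
21.25 [0.5002 0.0522 0.2178] tool x [-0.142  0.99   0.   ] z [-0.  0. -1.] F [ 0.6 -0.4 -1.7] T [0.01 0.   0.05] w 0.042 gf 41.7
go [ 0.9 -0.2 79.8] spin -0.0 yaw now 98.2
```

>>> send_rows(deltas=[0,0,20,0,1,0,0,50,0,1,0,0,70,0,1,0,0,80,0,1,0,0,88,0,1,0,0,96,0,1,0,0,104,0,1,0,0,112,0,1,0,0,118,0,1,0,0,118,0,1])

```text
clock: 22.08
eef_pos: [0.5, 0.053, 0.0989]
eef_rot: [0.654, 0.756, -0.0, -0.001]
force: [-1.0, -0.5, -0.6]
grip_width: 0.041
grip_force: 41.6
```

>>> send_rows(deltas=[0,0,4,0,1,0,0,8,0,1,0,0,11,0,1,0,0,13,0,1,0,0,14,0,1,0,0,14,0,1])

```text
clock: 22.58
eef_pos: [0.5009, 0.0529, 0.0875]
eef_rot: [0.654, 0.756, 0.0, 0.001]
force: [-4.4, -0.2, 16.4]
grip_width: 0.038
grip_force: 44.3
```

>>> send_rows(deltas=[0,0,0,0,0.9,0,0,0,0,0.76,0,0,0,0,0.76,0,0,-10,0,0.76,0,0,-40,0,0.76,0,0,-80,0,0.76,0,0,-120,0,0.76,0,0,-130,0,0.76,0,0,-130,0,0.76])

```text
clock: 23.33
eef_pos: [0.5016, 0.0529, 0.2196]
eef_rot: [0.654, 0.756, 0.002, 0.003]
force: [0.7, -0.5, 0.4]
grip_width: 0.237
grip_force: 0.0
```

```bash
python3 chk.py
```

```text
23.33 [0.5016 0.0529 0.2196] tool x [-0.144  0.99  -0.002] z [ 0.007 -0.001 -1.   ] F [ 0.7 -0.5  0.4] T [-0.01 -0.01  0.  ] w 0.237 gf 0.0
plate -76 top 0.1061 x [-76.1 -73.8 -72.3] y [-52.   52.5] 1205
plate -38 top 0.1064 x [-39.1 -37.  -35.2] y [-50.   53.7] 913
plate 0 top 0.1065 x [-0.5  1.2  3. ] y [-51.   53.9] 614
```

>>> send_rows(deltas=[36,18,0,4,0.72,72,36,0,9,0.72,108,53,0,14,0.72,145,71,0,17.4,0.72,181,89,0,17.4,0.72,210,104,10,17.4,0.72,227,112,25,17.4,0.72,232,115,35,17.4,0.72,232,115,38,17.4,0.72,232,115,38,17.4,0.72])

```text
clock: 24.22
eef_pos: [0.5801, 0.2981, 0.1759]
eef_rot: [0.761, 0.649, -0.002, -0.001]
force: [-1.0, -1.4, 0.0]
grip_width: 0.277
grip_force: 0.0
```

```bash
python3 rk.py; python3 -c "
from h import *
go(580.4,299,88,80.8)"
```

```text
24.22 [0.5801 0.2981 0.1759] tool x [ 0.158  0.987 -0.002] z [-0.004 -0.001 -1.   ] F [-1.  -1.4  0. ] T [ 0.01 -0.02  0.01] w 0.277 gf 0.0
rack 76 top 0.1085 x 77.8 y [-51.1  53. ] world [581.  298.9]
go [ 1.2 -0.2 89.4] spin 0.0 yaw now 80.8
```

>>> send_rows(deltas=[0,0.3,35,0,0.72,0,0.3,65,0,0.72,0,0.3,85,0,0.72,0,0.3,90,0,0.72,0,0.3,90,0,0.85,0,0.3,90,0,1,0,0.3,90,0,1,0,0.3,90,0,1,0,0.3,90,0,1,0,0.3,90,0,1], force=40)

```text
clock: 25.1
eef_pos: [0.5818, 0.2991, 0.0897]
eef_rot: [0.761, 0.649, 0.001, 0.001]
force: [-1.0, -0.9, 6.4]
grip_width: 0.036
grip_force: 42.9
```

>>> send_rows(deltas=[0,0,-10,0,1,0,0,-25,0,1,0,0,-50,0,1,0,0,-80,0,1,0,0,-110,0,1,0,0,-130,0,1,0,0,-130,0,1])

```text
clock: 25.68
eef_pos: [0.5823, 0.2997, 0.2239]
eef_rot: [0.761, 0.649, 0.004, 0.002]
force: [-0.3, 0.1, -0.6]
grip_width: 0.038
grip_force: 41.8
```

>>> send_rows(deltas=[-12,0,0,-0.7,1,-40,0,0,-3,1,-80,-1,0,-6,1,-120,-2,0,-9,1,-160,-2,0,-12,1,-200,-3,0,-15,1,-228,-4,0,-17.4,1,-241,-4,0,-17.4,1,-244.5,-4,0,-17.4,1,-244.5,-4,0,-17.4,1])

```text
clock: 26.52
eef_pos: [0.5385, 0.0583, 0.2178]
eef_rot: [0.655, 0.756, 0.0, -0.0]
force: [0.2, -0.1, -0.7]
grip_width: 0.041
grip_force: 41.7
```

```bash
python3 -c "
from h import *
st();go(537.4,58.4,138,98.2)"
```

```text
26.52 [0.5385 0.0583 0.2178] tool x [-0.142  0.99   0.   ] z [-0.  0. -1.] F [ 0.2 -0.1 -0.7] T [ 0.01 -0.03  0.05] w 0.041 gf 41.7
go [ 0.2 -1.  79.8] spin -0.0 yaw now 98.2
```

>>> send_rows(deltas=[0,-1,20,0,1,0,-1,50,0,1,0,-1,70,0,1,0,-1,80,0,1,0,-1,88,0,1,0,-1,96,0,1,0,-1,104,0,1,0,-1,112,0,1,0,-1,118,0,1,0,-1,118,0,1])

```text
clock: 27.35
eef_pos: [0.5371, 0.0582, 0.0989]
eef_rot: [0.654, 0.756, -0.0, -0.001]
force: [0.6, 0.2, -0.5]
grip_width: 0.037
grip_force: 41.7
```

>>> send_rows(deltas=[0,0,4,0,1,0,0,8,0,1,0,0,11,0,1,0,0,13,0,1,0,0,14,0,1,0,0,14,0,1])

```text
clock: 27.85
eef_pos: [0.5378, 0.0581, 0.0876]
eef_rot: [0.654, 0.756, 0.0, 0.001]
force: [-4.6, -0.8, 14.5]
grip_width: 0.039
grip_force: 44.0
```

>>> send_rows(deltas=[0,0,0,0,0.9,0,0,0,0,0.76,0,0,0,0,0.76,0,0,-10,0,0.76,0,0,-40,0,0.76,0,0,-80,0,0.76,0,0,-120,0,0.76,0,0,-150,0,0.76,0,0,-160,0,0.76,0,0,-160,0,0.76])

```text
clock: 28.68
eef_pos: [0.5382, 0.0581, 0.249]
eef_rot: [0.654, 0.756, 0.002, 0.002]
force: [-0.4, -0.9, 0.4]
grip_width: 0.243
grip_force: 0.0
```

```bash
python3 chk.py
```

```text
28.68 [0.5382 0.0581 0.249 ] tool x [-0.144  0.99  -0.001] z [ 0.006 -0.001 -1.   ] F [-0.4 -0.9  0.4] T [ 0.01 -0.04  0.04] w 0.243 gf 0.0
plate -76 top 0.1063 x [-76.1 -73.6 -72.1] y [-53.1  51.9] 1110
plate -38 top 0.1063 x [-39.  -37.  -35.5] y [-51.9  53.4] 913
plate 0 top 0.1063 x [-2.2 -0.3  1.5] y [-51.5  53.8] 744
plate 38 top 0.1065 x [36.2 38.  39.2] y [-51.7  52.8] 444
```

>>> send_rows(deltas=[-389,-106,0,-85.7,0,-389,-106,0,-85.7,0,-389,-106,0,-85.7,0,-389,-106,0,-85.7,0,-389,-106,0,-85.7,0,-389,-106,0,-85.7,0,-389,-106,0,-85.7,0,-389,-106,0,-85.7,0,-389,-106,0,-85.7,0,-389,-106,0,-85.7,0])

```text
clock: 29.57
eef_pos: [0.4898, -0.3264, 0.2436]
eef_rot: [0.131, 0.991, 0.001, -0.002]
force: [1.7, -0.4, 0.4]
grip_width: 0.999
grip_force: 0.0
```

```bash
python3 -c "
from h import *
st();go(487,-342,250,183.9)"
```

```text
29.57 [ 0.4898 -0.3264  0.2436] tool x [-0.966  0.259  0.003] z [-0.003  0.003 -1.   ] F [ 1.7 -0.4  0.4] T [ 0.07 -0.    0.04] w 0.999 gf 0.0
go [ -1.3 -15.8  -6.4] spin -18.9 yaw now 165.0
```

>>> send_rows(deltas=[0,-45,0,-18,0,0,-45,0,-18,0,0,-45,0,-18,0,0,-45,0,-18,0,0,-45,0,-18,0])

```text
clock: 29.98
eef_pos: [0.4787, -0.368, 0.2441]
eef_rot: [-0.022, 1.0, 0.001, -0.001]
force: [0.4, -0.0, 1.1]
grip_width: 1.001
grip_force: 0.0
```

```bash
cat > lid.py <<'E'
from h import *
import sys
st()
m,p,d=snap('wrist',sys.argv[1] if len(sys.argv)>1 else None);P=cloud(m,d,True);h=np.nan_to_num(P[:,:,2])
for lo,hi,nm in((.046,.06,'handle'),(.013,.026,'lid')):
  k=((h>lo)&(h<hi)&(P[:,:,1]<-.25)).astype(np.uint8);n,l,s,c=cv2.connectedComponentsWithStats(k)
  i=1+np.argmax(s[1:,4]);print(nm,s[i],cv2.minAreaRect((P[l==i][:,:2]*1000).astype(np.float32)),np.median(P[l==i][:,2]))
E
python3 lid.py w6
```

```text
29.98 [ 0.4787 -0.368   0.2441] tool x [-0.999 -0.044  0.002] z [-0.002  0.002 -1.   ] F [ 0.4 -0.   1.1] T [-0.03 -0.09  0.02] w 1.001 gf 0.0
handle [239 138  13  70 736] ((485.98822021484375, -380.8702392578125), (80.858154296875, 12.079752922058105), 4.023841857910156) 0.05175881030084056
lid [  182    61   124   203 21767] ((491.6396789550781, -380.88616943359375), (263.95294189453125, 144.81260681152344), 3.94801926612854) 0.018357655406951834
```

View pics/w6.png

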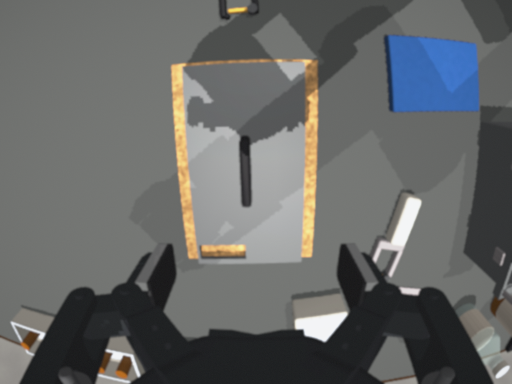

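Wrist view: the lid lies on the mat undisturbed, with its handle at (246,170). The white hook is at (400,230) and the black decoy at (240,8). Going down to grasp the handle.

>>> send_rows(deltas=[-6.7,-13,35,-1.3,0,-6.7,-13,70,-1.3,0,-6.7,-13,105,-1.3,0,-6.7,-13,130,-1.3,0,-6.7,-13,140,-1.3,0,-6.7,-13,140,-1.3,0,-6.7,-13,140,-1.3,0])

```text
clock: 30.62
eef_pos: [0.4867, -0.3811, 0.1069]
eef_rot: [-0.034, 0.999, -0.0, 0.0]
force: [0.9, 0.8, 0.5]
grip_width: 0.999
grip_force: 0.0
```

```bash
python3 -c "
from h import *
st();go(486,-380.9,40,184)"
```

```text
30.62 [ 0.4867 -0.3811  0.1069] tool x [-0.998 -0.069 -0.001] z [ 0.001 -0.001 -1.   ] F [0.9 0.8 0.5] T [-0.04 -0.01  0.01] w 0.999 gf 0.0
go [ 0.8  0.3 66.9] spin -0.1 yaw now -176.1
```

>>> send_rows(deltas=[0.5,0,30,0,0,0.5,0,55,0,0,0.5,0,66,0,0,0.5,0,66,0,0.5,0.5,0,66,0,1,0.5,0,66,0,1,0.5,0,66,0,1,0.5,0,66,0,1,0.5,0,66,0,1,0.5,0,66,0,1], force=60)

```text
clock: 31.45
eef_pos: [0.4861, -0.3812, 0.0409]
eef_rot: [-0.034, 0.999, -0.0, 0.0]
force: [0.5, 0.9, 5.1]
grip_width: 0.131
grip_force: 60.6
```

```bash
python3 -c "
from h import *
st();go(507.7,54.1,250,188.2)"
```

```text
31.45 [ 0.4861 -0.3812  0.0409] tool x [-0.998 -0.069 -0.001] z [ 0.001 -0.001 -1.   ] F [0.5 0.9 5.1] T [0.34 0.1  0.01] w 0.131 gf 60.6
go [ -51.7  432.7 -209.4] spin -4.3 yaw now -176.1
```

>>> send_rows(deltas=[0,0,-10,0,1,0,0,-40,0,1,0,0,-80,0,1,0,0,-120,0,1,0,0,-160,0,1,0,0,-195,0,1,0,0,-210,0,1,0,0,-210,0,1])

```text
clock: 32.12
eef_pos: [0.4863, -0.3817, 0.2544]
eef_rot: [-0.034, 0.999, -0.003, 0.002]
force: [0.3, 0.2, -4.6]
grip_width: 0.128
grip_force: 59.3
```

>>> send_rows(deltas=[-2,15,0,0,1,-6,50,0,0,1,-11,90,0,-1,1,-15,130,0,-1,1,-20,170,0,-2,1,-25,210,0,-2,1,-30,250,0,-3,1,-35,290,0,-3,1,-39,330,0,-4,1,-44,370,0,-4.3,1])

```text
clock: 32.95
eef_pos: [0.503, -0.0069, 0.2482]
eef_rot: [-0.072, 0.997, 0.0, -0.002]
force: [0.7, 0.3, -5.1]
grip_width: 0.131
grip_force: 59.3
```

>>> send_rows(deltas=[-4,35,0,0,1,-7,55,0,0,1,-8,63,0,0,1,-8,63,0,0,1,-8,63,0,0,1])

```text
clock: 33.37
eef_pos: [0.5028, 0.0539, 0.249]
eef_rot: [-0.072, 0.997, -0.0, -0.001]
force: [-0.4, 0.3, -3.5]
grip_width: 0.125
grip_force: 59.5
```

```bash
python3 -c "
from h import *
st();go(507.7,54.1,147,188.2)
m,p,d=snap('wrist')
P=cloud(m,d,True);h=np.nan_to_num(P[:,:,2])
for lo,hi,nm in((.25,.28,'handle'),(.218,.24,'lid')):
  k=((h>lo)&(h<hi)&(P[:,:,0]>.36)&(P[:,:,0]<.68)&(abs(P[:,:,1]-.05)<.12)).astype(np.uint8);n,l,s,c=cv2.connectedComponentsWithStats(k)
  i=1+np.argmax(s[1:,4]);print(nm,s[i],cv2.minAreaRect((P[l==i][:,:2]*1000).astype(np.float32)),np.median(P[l==i][:,2]))
"
```

```text
33.37 [0.5028 0.0539 0.249 ] tool x [-0.99  -0.144  0.002] z [-0.002 -0.    -1.   ] F [-0.4  0.3 -3.5] T [-0.02 -0.01 -0.01] w 0.125 gf 59.5
go [ -5.1  -0.5 102. ] spin 0.1 yaw now -171.7
handle [ 191  192  131  142 6218] ((502.3618469238281, 52.87023162841797), (67.52522277832031, 52.169044494628906), 43.9112548828125) 0.26035604093621423
lid [  118     9   278   280 64990] ((457.90692138671875, 46.36029815673828), (161.56661987304688, 145.68841552734375), 8.422843933105469) 0.2266191733523945
```

>>> send_rows(deltas=[-3,0,10,0,1,-5,-0.3,30,0,1,-5,-0.3,55,0,1,-5,-0.3,70,0,1,-5,-0.3,80,0,1,-5,-0.3,86,0,1,-5,-0.3,90,0,1,-5,-0.3,93,0,1,-5,-0.3,93,0,1])

```text
clock: 34.17
eef_pos: [0.5082, 0.0548, 0.1569]
eef_rot: [-0.072, 0.997, -0.0, 0.0]
force: [0.5, -0.3, -4.0]
grip_width: 0.13
grip_force: 59.4
```

```bash
python3 -c "
from h import *
st();go(507.7,54.1,147,188.2)"
```

```text
34.17 [0.5082 0.0548 0.1569] tool x [-0.99  -0.143 -0.   ] z [ 0. -0. -1.] F [ 0.5 -0.3 -4. ] T [-0.   -0.03 -0.03] w 0.13 gf 59.4
go [ 0.6 -0.6  9.9] spin 0.0 yaw now -171.8
```

>>> send_rows(deltas=[0.5,-0.5,1.5,0,1,0.5,-0.5,3,0,1,0.5,-0.5,4.5,0,1,0.5,-0.5,6,0,1,0.5,-0.5,7.5,0,1,0.5,-0.5,9,0,1,0.5,-0.5,10,0,1,0.5,-0.5,10,0,1])

```text
clock: 34.83
eef_pos: [0.5077, 0.0544, 0.1479]
eef_rot: [-0.072, 0.997, -0.0, 0.0]
force: [-6.2, -0.6, 6.4]
grip_width: 0.131
grip_force: 61.0
```

```bash
python3 -c "
from h import *
st()"
```

```text
34.83 [0.5077 0.0544 0.1479] tool x [-0.99  -0.144 -0.   ] z [ 0. -0. -1.] F [-6.2 -0.6  6.4] T [-0.01  0.72 -0.01] w 0.131 gf 61.0
```

>>> send_rows(deltas=[0,0,0,0,0.7,0,0,0,0,0.4,0,0,0,0,0,0,0,0,0,0,0,0,-30,0,0,0,0,-70,0,0,0,0,-110,0,0,0,0,-130,0,0,0,0,-130,0,0])

```text
clock: 35.58
eef_pos: [0.5091, 0.0543, 0.2817]
eef_rot: [-0.072, 0.997, -0.001, 0.004]
force: [0.7, 0.1, 1.2]
grip_width: 0.999
grip_force: 0.0
```

```bash
python3 -c "
from h import *
st()
m,p,d=snap('wrist','w7')
P=cloud(m,d,True);h=np.nan_to_num(P[:,:,2]);np.savez('w7.npz',p=p,d=d,P=P)
for lo,hi,nm in((.150,.170,'handle'),(.114,.137,'lid')):
  k=((h>lo)&(h<hi)&(P[:,:,0]>.36)&(P[:,:,0]<.66)&(abs(P[:,:,1]-.05)<.12)).astype(np.uint8);n,l,s,c=cv2.connectedComponentsWithStats(k)
  i=1+np.argmax(s[1:,4]);print(nm,s[i],cv2.minAreaRect((P[l==i][:,:2]*1000).astype(np.float32)),np.median(P[l==i][:,2]))
  if nm=='lid':
    q=P[l==i];A=np.c_[q[:,:2]-[.51,.055],np.ones(len(q))];print('plane',np.linalg.lstsq(A,q[:,2],rcond=None)[0])
k=((p.min(2)>150)&(P[:,:,0]>.5)&(P[:,:,0]<.72)&(P[:,:,1]<-.08)&(P[:,:,1]>-.25)&(h<.045)).astype(np.uint8)
n,l,s,c=cv2.connectedComponentsWithStats(k)
for i in range(1,n):
  if s[i,4]>50: q=P[l==i];print('white',s[i],c[i],cv2.minAreaRect((q[:,:2]*1000).astype(np.float32)),np.percentile(q[:,2],[5,50,95]))
"
```

```text
35.58 [0.5091 0.0543 0.2817] tool x [-0.99  -0.143 -0.009] z [ 0.009 -0.001 -1.   ] F [0.7 0.1 1.2] T [ 0.02 -0.01 -0.01] w 0.999 gf 0.0
handle [ 251  139   14   87 1137] ((507.3172302246094, 53.582740783691406), (79.5237808227539, 11.53030014038086), 7.962521076202393) 0.15878664928677919
lid [  180    44   154   244 32712] ((513.9404296875, 53.89670181274414), (265.1889953613281, 145.11831665039062), 8.232048034667969) 0.1253495199797802
plane [-0.0030622   0.00084647  0.12525664]
white [  94  139   29   87 1242] [110.02495974 177.74235105] ((588.94384765625, -164.06028747558594), (54.13103485107422, 150.67222595214844), 79.51758575439453) [0.00559357 0.02355817 0.02628584]
white [122 236  33  25 410] [136.34390244 247.41219512] ((701.2802124023438, -122.2633285522461), (57.7143669128418, 39.18106460571289), 80.32210540771484) [0.00073013 0.00214921 0.00363551]
```

View pics/w7.png

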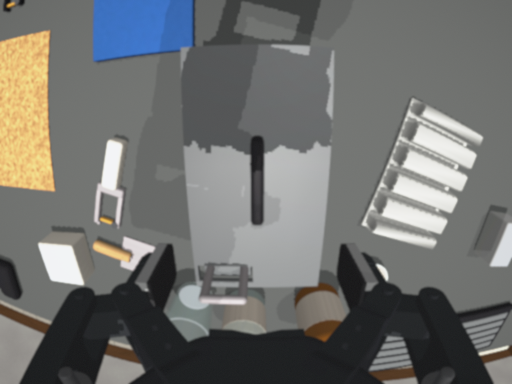

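Wrist view: the lid is home and level at z 0.125, with the eye standing up through it at (226,280). The hook is at (110,180) with its brass gate at (105,220). Moving over the hook.

>>> send_rows(deltas=[-3,-40,10,4,0,-5,-80,20,8,0,-7,-120,35,12,0,-10,-160,50,16,0,-12,-200,60,18.7,0,-13,-216,60,18.7,0,-13,-216,60,18.7,0,-13,-216,60,18.7,0])

```text
clock: 36.3
eef_pos: [0.551, -0.1578, 0.2152]
eef_rot: [0.092, 0.996, 0.001, -0.001]
force: [-1.0, 0.6, 0.4]
grip_width: 1.003
grip_force: 0.0
```

```bash
cat > hk.py <<'E'
from h import *
s=st()
m,p,d=snap('wrist','w8');P=cloud(m,d,True);h=np.nan_to_num(P[:,:,2])
k=((p.min(2)>100)&(P[:,:,0]>.45)&(P[:,:,0]<.70)&(P[:,:,1]<-.09)&(P[:,:,1]>-.25)&(h>.020)&(h<.035)).astype(np.uint8)
n,l,ss,c=cv2.connectedComponentsWithStats(k);i=1+np.argmax(ss[1:,4]);q=P[l==i]
r=cv2.minAreaRect((q[:,:2]*1000).astype(np.float32));print('grip',r,c[i],np.median(q[:,2]))
k=(P[:,:,0]>.45)&(P[:,:,0]<.72)&(P[:,:,1]<-.09)&(P[:,:,1]>-.25)&(h>.009)&(h<.019)
n,l,ss,c=cv2.connectedComponentsWithStats(k.astype(np.uint8));i=1+np.argmax(ss[1:,4]);q=P[l==i];print('fork',cv2.minAreaRect((q[:,:2]*1000).astype(np.float32)),np.median(q[:,2]))
E
python3 hk.py; python3 -c "
from h import *
P=np.load('w7.npz')['P'];h=np.nan_to_num(P[:,:,2])
q=P[(h>.168)&(h<.185)&(P[:,:,0]>.6)&(P[:,:,0]<.66)&(abs(P[:,:,1]-.04)<.06)];print('eye',len(q),cv2.minAreaRect((q[:,:2]*1000).astype(np.float32)),np.percentile(q[:,2],95))"
```

```text
36.3 [ 0.551  -0.1578  0.2152] tool x [-0.983  0.183  0.003] z [-0.002  0.002 -1.   ] F [-1.   0.6  0.4] T [-0.01  0.02  0.04] w 1.003 gf 0.0
grip ((552.2550659179688, -153.55657958984375), (25.959537506103516, 74.41244506835938), 80.78180694580078) [261.50498339 167.710299  ] 0.0250216311250549
fork ((624.6613159179688, -167.1355438232422), (46.479209899902344, 71.29122924804688), 80.64175415039062) 0.01305191568121189
eye 471 ((628.8081665039062, 34.82609176635742), (10.527535438537598, 49.32798385620117), 8.375534057617188) 0.17659552436880133
```

View pics/w8.png

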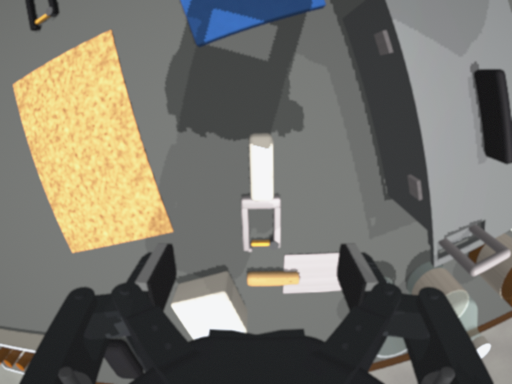

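Wrist view: white hook grip at (261,168), gate at (260,244), clear of the vial box at (210,310). The grip measures 26x74 mm at z 0.025, which matches. Descending.

>>> send_rows(deltas=[0,4.4,35,-1.4,0,0,4.4,70,-1.4,0,0,4.4,105,-1.4,0,0,4.4,130,-1.4,0,0,4.4,140,-1.4,0,0,4.4,140,-1.4,0,0,4.4,140,-1.4,0])

```text
clock: 36.93
eef_pos: [0.5528, -0.1527, 0.078]
eef_rot: [0.078, 0.997, -0.0, 0.001]
force: [0.1, -0.7, 0.2]
grip_width: 0.999
grip_force: 0.0
```

```bash
python3 -c "
from h import *
st();go(552.3,-153.6,22,170.8)"
```

```text
36.93 [ 0.5528 -0.1527  0.078 ] tool x [-0.988  0.156 -0.001] z [ 0.001 -0.    -1.   ] F [ 0.1 -0.7  0.2] T [ 0.02 -0.01  0.04] w 0.999 gf 0.0
go [ 0.4 -1.  56. ] spin 0.2 yaw now 171.0
```

>>> send_rows(deltas=[0,-0.8,30,0,0,0,-0.8,50,0,0,0,-0.8,55,0,0,0,-0.8,55,0,0.4,0,-0.8,55,0,0.8,0,-0.8,55,0,1,0,-0.8,55,0,1,0,-0.8,55,0,1,0,-0.8,55,0,1,0,-0.8,55,0,1], force=80)

```text
clock: 37.77
eef_pos: [0.5529, -0.1543, 0.0233]
eef_rot: [0.079, 0.997, -0.0, 0.001]
force: [-1.3, 0.2, 6.5]
grip_width: 0.282
grip_force: 79.8
```

>>> send_rows(deltas=[0,0,-10,0,1,0,0,-40,0,1,0,0,-80,0,1,0,0,-120,0,1,0,0,-160,0,1,0,0,-190,0,1,0,0,-200,0,1,0,0,-200,0,1,0,0,-200,0,1,0,0,-200,0,1])

```text
clock: 38.6
eef_pos: [0.5513, -0.1536, 0.2195]
eef_rot: [0.079, 0.997, 0.001, -0.002]
force: [-1.0, -0.3, -1.7]
grip_width: 0.287
grip_force: 78.9
```

```bash
python3 -c "
from h import *
st();go(510.3,0.8,222,188.3)"
```

```text
38.6 [ 0.5513 -0.1536  0.2195] tool x [-0.988  0.157  0.004] z [-0.004  0.002 -1.   ] F [-1.  -0.3 -1.7] T [ 0.02  0.11 -0.01] w 0.287 gf 78.9
go [ 64.9 146.   -2. ] spin -17.4 yaw now 170.9
```

>>> send_rows(deltas=[10,22,0,-3,1,25,55,0,-7,1,40,90,0,-11,1,55,122,0,-15,1,63,142,0,-17.4,1,65,146,0,-17.4,1,65,146,0,-17.4,1,65,146,0,-17.4,1])

```text
clock: 39.27
eef_pos: [0.5109, -0.0001, 0.2209]
eef_rot: [-0.072, 0.997, 0.0, -0.001]
force: [0.4, -0.5, -1.6]
grip_width: 0.288
grip_force: 79.1
```

```bash
cat > hk2.py <<'E'
from h import *
import sys
zl=float(sys.argv[1])
s=st()
m,p,d=snap('wrist',sys.argv[2] if len(sys.argv)>2 else None);P=cloud(m,d,True);h=np.nan_to_num(P[:,:,2])
a=np.radians(8.3);c=np.array([np.cos(a),np.sin(a)]);v=np.array([-c[1],c[0]]);o=np.array([.632,.0153])
X=(P[:,:,:2]-o)@c*1000;Y=(P[:,:,:2]-o)@v*1000
k=(X>-95)&(X<20)&(abs(Y)<45)&(h>zl+.009)&(h<zl+.019)
n,l,ss,cc=cv2.connectedComponentsWithStats(k.astype(np.uint8));i=1+np.argmax(ss[1:,4]);q=l==i
print('fork rel leg (case axes)',cv2.minAreaRect(np.c_[X[q],Y[q]].astype(np.float32)),np.median(h[q]))
k=(X>-180)&(X<-30)&(abs(Y)<35)&(h>zl+.02)&(h<zl+.034)&(p.min(2)>90)
n,l,ss,cc=cv2.connectedComponentsWithStats(k.astype(np.uint8));i=1+np.argmax(ss[1:,4]);q=l==i
print('grip',cv2.minAreaRect(np.c_[X[q],Y[q]].astype(np.float32)),np.median(h[q]))
k=(h>.168)&(h<.182)&(abs(X)<15)&(abs(Y-20)<35);print('eye bar',cv2.minAreaRect(np.c_[X[k],Y[k]].astype(np.float32)))
E
python3 hk2.py .2 w9; python3 -c "
from h import *
go(510.3,.8,149,188.3)"
```

```text
39.27 [ 5.109e-01 -1.000e-04  2.209e-01] tool x [-0.99  -0.144  0.002] z [-0.002  0.    -1.   ] F [ 0.4 -0.5 -1.6] T [-0.02  0.1  -0.04] w 0.288 gf 79.1
fork rel leg (case axes) ((-80.15280151367188, 0.9965038299560547), (39.21913528442383, 29.815183639526367), 89.60614013671875) 0.2103996795484001
grip ((-122.11103057861328, 1.1038732528686523), (74.38973999023438, 24.608613967895508), 0.8747418522834778) 0.22258302790465534
eye bar ((0.0, 0.0), (0.0, 0.0), 0.0)
go [ 0.4  1.4 72. ] spin -0.0 yaw now -171.7
```

View pics/w9.png

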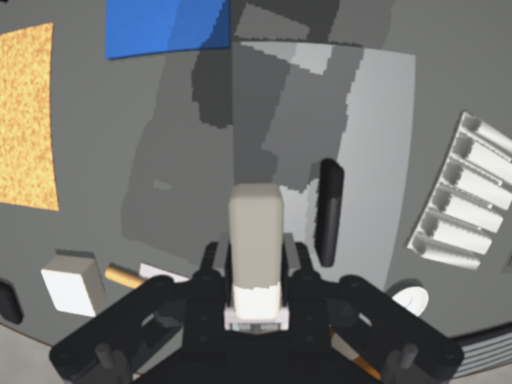

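Wrist view: the hook is held straight over the lid with its grip at (257,250). The lid handle at (330,210) is clear of the fingers. Lowering beside the handle.

>>> send_rows(deltas=[0.4,1.8,20,0,1,0.4,1.8,40,0,1,0.4,1.8,58,0,1,0.4,1.8,67,0,1,0.4,1.8,71,0,1,0.4,1.8,72.5,0,1,0.4,1.8,72.5,0,1,0.4,1.8,72.5,0,1])

```text
clock: 39.98
eef_pos: [0.5107, 0.0019, 0.1501]
eef_rot: [-0.073, 0.997, -0.0, 0.001]
force: [-0.3, 0.2, -2.3]
grip_width: 0.282
grip_force: 79.0
```

```bash
python3 hk2.py .127; python3 -c "
from h import *
go(510.3,.8,149,188.3)
m,p,d=snap('side','s1')
cv2.imwrite('pics/s1c.png',cv2.resize(p[120:220,180:330,::-1],None,fx=4,fy=4,interpolation=cv2.INTER_CUBIC))"
```

```text
39.98 [0.5107 0.0019 0.1501] tool x [-0.989 -0.145 -0.001] z [ 0.001 -0.    -1.   ] F [-0.3  0.2 -2.3] T [-0.01  0.11  0.02] w 0.282 gf 79.0
fork rel leg (case axes) ((-73.81229400634766, 2.8934268951416016), (38.934635162353516, 22.913732528686523), 89.8227310180664) 0.1396615456370135
grip ((-122.18944549560547, 3.125729560852051), (74.95567321777344, 26.038991928100586), 0.5796768665313721) 0.1517272394791706
eye bar ((0.0, 0.0), (0.0, 0.0), 0.0)
go [ 0.6 -1.1  1.1] spin 0.0 yaw now -171.7
```

>>> send_rows(deltas=[-5,0,0,0,1,-10,0,0,0,1,-15,0,0,0,1,-19,0,0,0,1,-23,0,0,0,1,-27,0,0,0,1,-31,0,0,0,1,-35,0,0,0,1,-38,0,0,0,1,-40,0,0,0,1])

```text
clock: 40.92
eef_pos: [0.5496, 0.0084, 0.1493]
eef_rot: [-0.073, 0.997, 0.0, -0.001]
force: [-6.5, 1.6, 2.7]
grip_width: 0.282
grip_force: 79.7
```

```bash
python3 hk2.py .127
```

```text
40.92 [0.5496 0.0084 0.1493] tool x [-0.989 -0.146  0.002] z [-0.002  0.    -1.   ] F [-6.5  1.6  2.7] T [0.18 1.01 0.2 ] w 0.282 gf 79.7
fork rel leg (case axes) ((-35.42084503173828, 3.655397415161133), (20.49419403076172, 38.97785949707031), 1.0155940055847168) 0.13909191573579804
grip ((-82.91485595703125, 3.818267822265625), (74.8515625, 25.450109481811523), 0.6369020342826843) 0.1510218836270276
eye bar ((0.0, 0.0), (0.0, 0.0), 0.0)
```

>>> send_rows(deltas=[-3,-0.5,0,0,1,-6,-0.5,0,0,1,-9,-0.5,0,0,1,-12,-0.5,0,0,1,-15,-0.5,0,0,1,-18,-0.5,0,0,1,-20,-0.5,0,0,1,-22,-0.5,0,0,1,-22,-0.5,0,0,1,-22,-0.5,0,0,1])

```text
clock: 41.8
eef_pos: [0.5719, 0.0106, 0.1494]
eef_rot: [-0.073, 0.997, -0.0, 0.0]
force: [-0.1, -0.3, -0.4]
grip_width: 0.285
grip_force: 79.2
```

```bash
python3 hk2.py .126
```

```text
41.8 [0.5719 0.0106 0.1494] tool x [-0.989 -0.145 -0.001] z [ 0.001 -0.    -1.   ] F [-0.1 -0.3 -0.4] T [-0.02 -0.08 -0.04] w 0.285 gf 79.2
fork rel leg (case axes) ((-12.697163581848145, 3.1063785552978516), (38.965885162353516, 23.03887367248535), 86.85668182373047) 0.1391198645767706
grip ((-63.918392181396484, 2.900456428527832), (68.0927505493164, 25.98554039001465), 0.7448052763938904) 0.15107299669924978
eye bar ((0.0, 0.0), (0.0, 0.0), 0.0)
```

>>> send_rows(deltas=[0,0,0.5,0,0.7,0,0,0.5,0,0.58,0,0,0.5,0,0.55,0,0,0.5,0,0.55,0,0,-10,0,0.55,0,0,-40,0,0.55,0,0,-80,0,0.55,0,0,-120,0,0.55,40,0,-150,0,0.4,80,0,-180,0,0])

```text
clock: 42.68
eef_pos: [0.5053, 0.0009, 0.3216]
eef_rot: [-0.073, 0.997, -0.0, 0.001]
force: [-0.2, 0.5, -0.1]
grip_width: 0.721
grip_force: 0.0
```

>>> send_rows(deltas=[40,0,0,0,0,60,0,0,0,0,60,0,0,0,0,60,0,0,0,0,60,0,0,0,0])

```text
clock: 43.1
eef_pos: [0.4469, -0.0077, 0.3199]
eef_rot: [-0.073, 0.997, -0.0, 0.0]
force: [0.5, -0.5, -0.8]
grip_width: 0.999
grip_force: 0.0
```

```bash
python3 hk2.py .126 w10; python3 -c "
import cv2
p=cv2.imread('pics/w10.png');cv2.imwrite('pics/w10c.png',cv2.resize(p[150:330,150:370],None,fx=3.3,fy=3.3,interpolation=cv2.INTER_CUBIC))"
```

```text
43.1 [ 0.4469 -0.0077  0.3199] tool x [-0.989 -0.145 -0.001] z [ 0.001 -0.    -1.   ] F [ 0.5 -0.5 -0.8] T [ 0.01 -0.04  0.01] w 0.999 gf 0.0
fork rel leg (case axes) ((-2.1791858673095703, 2.365184783935547), (46.846309661865234, 43.81563949584961), 89.7918701171875) 0.13885712858221683
grip ((-64.10844421386719, 2.061408042907715), (68.30026245117188, 24.959468841552734), 0.8711830377578735) 0.1507973231093172
eye bar ((-0.9167594909667969, 19.517711639404297), (10.342024803161621, 48.97628402709961), 0.15686921775341034)
```

View pics/w10c.png

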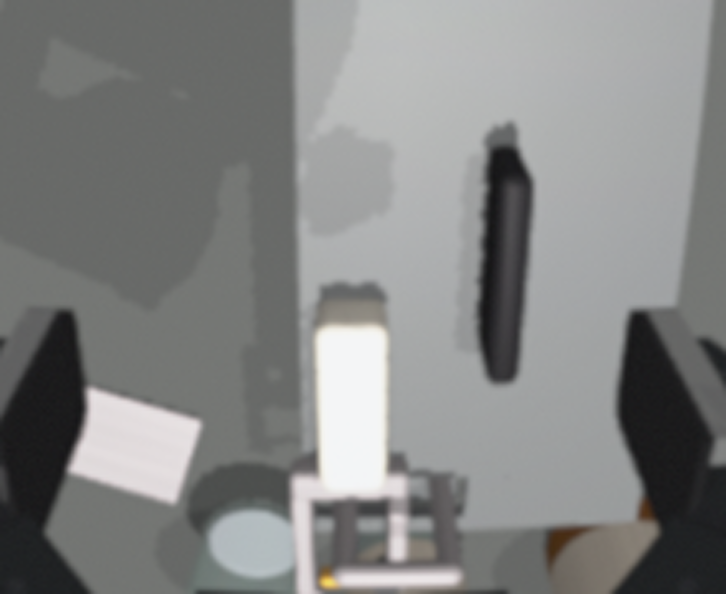

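The crop shows the hook grip at (350,410) lying on the lid and the eye's outer leg at (345,520) inside the fork. The brass gate tip sits back at the lip at (330,578), so the gate is shut behind the leg. The arm is clear, so I'm handing in.

```bash
python3 -c "
from bench import robot
print(robot.close_job())"
```

```text
the job is handed in; nothing more can be done
None
```

I handed the job in: all four plates in the rack now stand in their own case slots, the lid is back fully home with the eye up through its slot, and the hook is on the eye's outer leg with its gate shut behind it.

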